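# Put the mended cup away and latch the case

## Task

Gently set the gold-seamed white cup upright on the round blue felt pad inside the wooden case, with its whole foot on the pad, without dropping it or setting it down hard. Then lower the lid without slamming it until it is fully shut, and after that swing the brass latch all the way across the lid to its stop. Leave the celadon jar in the case, and the bowl, tin and pot on the bench, where they are, and leave everything at rest.

Things in the scene. Friction and masses are not known exactly. Their poses are not given: they have to be found in the camera images.
- case: Dark wooden case fixed to the bench, 132 (x) by 290 (y) by 80 mm high, open on top, walls and floor 6 mm; origin at the centre of its underside, +x towards the lid's hinge, +y along its length. A full-height wall at y = 0 makes two compartments of 120 by 136 mm, centred at y = +-71 mm. A post 36 by 40 mm, 92 mm high, in the middle of its -x front carries the latch.
- lid (a joint): Angle of the case's wooden lid (rad): 0 shut flat on the rim, growing as it opens, stop at 1.95; starts at 1.6 to 1.85. A plain board 132 by 290 by 10 mm, 0.25 kg, no handle, covering the whole case. Its hinge is stiff (friction 0.22 N m): it stays at any angle and must be pushed down all the way. Shut, its top is 90.5 mm above the bench.
- lid_hinge (a point): Point in the middle of the hinge line, on the case's +x rim, 80.5 mm above the bench, at case x = +66 mm, y = 0. The hinge line runs along the case's y axis.
- lid_edge (a point): Middle of the lid's free edge, on its outer face, 132 mm from the hinge line; the axes turn with the lid: x points from the free edge to the hinge, y along the hinge, z out of the outer face (up when shut).
- latch (a joint): Angle of the brass latch (rad), growing clockwise seen from above: at 0 the bar points along the case's +y, parallel to the front and off the lid; at 1.57, its stop, along the case's +x, straight across the shut lid. Starts at -0.15 to 0.2; other stop -0.5. It has friction only (0.04 N m) and stays where it is left.
- latch_knob (a point): Centre of the latch's dark steel knob, an upright pin 12 mm thick, from 104.5 to 128.5 mm above the bench; this point is 12 mm below its top. Its axis is 55 mm from the latch's upright pivot, which is at case x = -88 mm, y = 0. The bar below it is 14 mm wide, from 96.5 to 104.5 mm above the bench, and clears the shut lid by 6 mm.
- pad: Round blue felt pad, 72 mm across, 4 mm thick, fixed on the case floor in the middle of the empty compartment (either one); origin at the centre of its underside, 6 mm above the bench.
- cup: White porcelain tea cup without handle, with gold mending seams, 50 mm high, 0.06 to 0.11 kg; foot 36 mm across, widening to 51 mm at 18 mm height and 53 mm at the rim, wall 3.5 mm. Origin at the centre of its underside, z up. It starts upright on the bench.
- jar: Small celadon jar, 50 mm across, 50 mm high, standing in the middle of the other compartment; origin at the centre of its underside. Stays there.
- bowl: Blue bowl, 84 mm across, 40 mm high, on the bench near the cup; origin at the centre of its underside. Not to be disturbed.
- tin: Copper tin 50 by 30 by 34 mm high on the bench; origin at the centre of its underside. Not to be disturbed.
- pot: Round brown pot with a black cap, 60 mm across, 75 mm high, on the bench; origin at the centre of its underside. Not to be disturbed.
Mind the look-alikes: they are no part of the job. Leave any green or pink look-alike of the cup alone.

How it is judged:
By the outcome, as a careful person would: the job done as asked, in the order asked, and still so for the second after the job is handed in, with the robot touching nothing.
It also fails if it takes over 69 s, if anything falls off the work surface, if the arm or the gripper's body presses on something with over 40 N, if the wrist force passes 120 N, or if a joint passes its speed limit or range.

## Robot

A 6-joint arm with a two-finger parallel gripper is mounted at the origin on the work surface. World frame = base frame: x ahead of the robot, y to its left, z up, the work surface at z = 0. Lengths are in m, angles in degrees, forces in N, time in s.
With the tool pointing down it reaches from about 0.425 to 0.95 m from the base axis. Payload 3.5 kg.
Tool frame: the origin (TCP) lies at the very end of the fingers, on their centre line; the grasp point (between the pads) lies r.grasp_offset behind it (r.grasp_offset is the distance from the TCP to the grasp point, in m); z points along the fingers, y is the line along which they close (so a half turn about z gives the same grasp; the last joint's range is limited). The gripper opens to 85 mm and grips with 20 to 120 N. Pads are 22 mm wide; open, the fingers measure 114 mm over their backs; the gripper's body (76 mm by 85 mm) begins 54 mm behind the grasp point. The pads swing forward as they close: fully open they stand 13 mm farther back than shut.
Start: joints at [-77.349, 16.404, 90.338, -0, 73.258, -8.594], TCP at [0.245, -0.629, 0.231] pointing down, gripper open.
Joint ranges: [-158.93, 158.93], [-51.34, 127.21], [12.03, 142.37], [-87.48, 267.48], [13.55, 161.25], [-162.69, 162.69]. Speed limits (degrees/s): [159.86, 159.86, 180, 180, 180, 180].

## Interface

Orientations are given as [roll, pitch, yaw] about the fixed x, y, z axes, in that order (R = Rz(yaw) Ry(pitch) Rx(roll)).
In Python, from workcell import r gives the robot as it stands. Calls block until the motion is done:
- r.reach(position, orientation): joint-space move of the TCP to a pose.
- r.servo_line(position, attitude=None, vel=0.15, threshold=None): straight line of the TCP; attitude=None keeps the orientation; vel is the mean speed in m/s. With threshold (N) it stops when the force on the tool has changed by that much, and returns True; else False.
- r.move_j(angles): joint-space move.
- r.gripper_to(opening, strength=None): finger opening in m; strength is the grip in N (None keeps the last); returns when the fingers have stopped.
- r.sleep(seconds).
- r.solve_ik(position, orientation): joint angles nearest the present ones, or None.
- r.read_state(): the state.
- r.read_camera(name): name is "side" or "top"; returns a dict with "frame" (384x512x3 uint8, red, green, blue), "range_z" (384x512 float32, m along the optical axis (not along the pixel's ray), 0 where there is no reading), "fx", "fy", "cx", "cy" (pixels), "rvec" (rotation vector, rad) and "tvec" (3), from world to camera coordinates, as OpenCV has them. Camera axes: x right, y down, z forward; pixel columns grow to the right and rows downward; lengths in m; the calibration is good to about 2 mm. A picture is of the moment at which its call begins.
A pose or a line that the arm cannot do raises r.IKError and nothing moves.
- r.close_job(): hands the job in; it is judged then, once.
The state is a dict: "clock": time; "qpos": joint angles; "qvel": joint speeds; "tau": joint torques, N m; "position": TCP position; "tool_rot": TCP orientation; "contact_force": force on the tool from outside, world axes, zero at the start; "ft_torque": the same for the moment, N m; "grip_width": finger opening in m; "gripper_force": force on a finger pad.
Only numpy, scipy, OpenCV 4.12 (cv2) and the standard library are available. Lean on these libraries where they do the work, as an engineer would, in place of code of your own. Each camera call takes 0.05 s, during which the arm holds its last target. There are 200 camera calls.

## Working session

There is one attempt and no reset: what is moved stays moved. The work goes in short steps, each a Python script; the robot and the scene stay as the last script left them, time stands still between calls to the robot, and variables do not carry over. Pictures are saved under pics/ and viewed, at most 10 in all, crops included, and the job is handed in when it is done.

```bash
mkdir -p pics; cat > h.py <<'E'
import numpy as np, cv2
from workcell import r
def cam(n):
    c=r.read_camera(n); R=cv2.Rodrigues(np.array(c["rvec"],float))[0]; t=np.array(c["tvec"],float).ravel()
    z=c["range_z"]; v,u=np.mgrid[:z.shape[0],:z.shape[1]]
    P=np.stack([(u-c["cx"])/c["fx"]*z,(v-c["cy"])/c["fy"]*z,z],-1)
    W=(P-t)@R; W[z==0]=np.nan
    return c["frame"],W
def save(n,img): cv2.imwrite("pics/%s.png"%n,img[...,::-1])
E
python3 - <<'E'
from h import *
for n in("top","side"):
    f,W=cam(n); np.savez(n,f=f,W=W); save(n+"0",cv2.resize(f,(800,600)))
print(r.read_state(), r.grasp_offset)
E
```

```text
{'clock': 0.1, 'qpos': array([-7.73491152e+01,  1.64502548e+01,  9.04161160e+01,  4.35004250e-04,
        7.32594645e+01, -8.59410514e+00]), 'qvel': array([ 0.03554114,  0.00211176, -0.1519759 , -0.07709589, -0.00600849,
        0.06584197]), 'tau': array([ 1.98709909e-03, -4.07292581e+01, -2.93698668e+01, -7.40368500e-05,
        3.40784522e-03,  7.15481946e-06]), 'position': array([ 0.24448773, -0.62851231,  0.23004748]), 'tool_rot': array([-1.79875640e+02, -1.92156309e-02,  2.12448434e+01]), 'contact_force': array([-0.06392429,  0.88526783, -0.30272071]), 'ft_torque': array([-0.0484934 ,  0.01556047, -0.00366971]), 'gripper_force': 0.0, 'grip_width': 0.08559958662857607} 0.0187
```

View pics/top0.png

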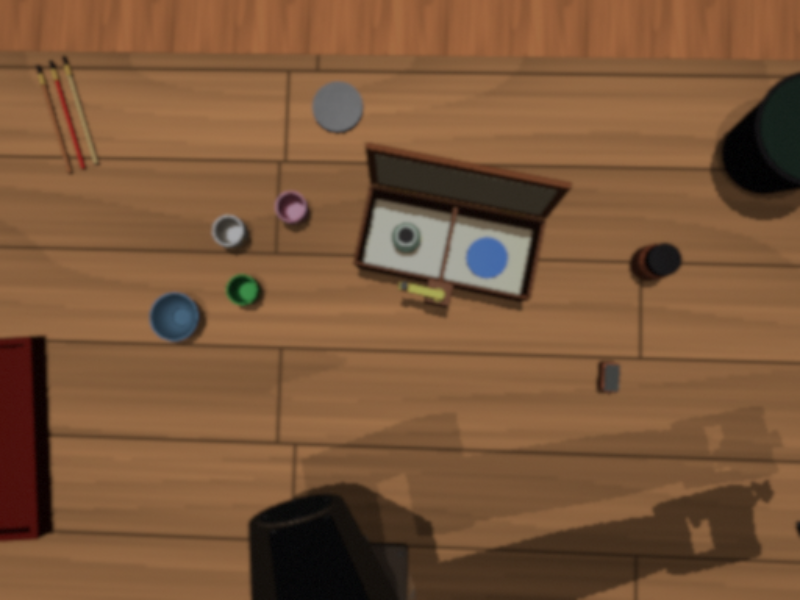

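View pics/side0.png

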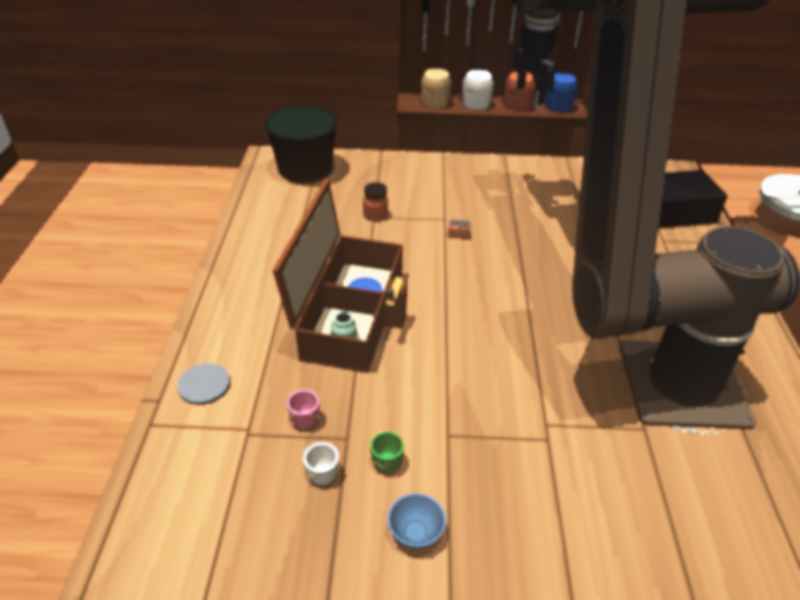

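The top view has +x up and +y to the left. At 800x600 the white cup is at (230,232), pink at (292,207), green at (244,290) and the bowl at (175,317). The pad is at (487,258) in the right (-y) compartment, the jar at (405,237) and the latch at (425,292). The lid stands open on the far side.

```bash
cat > m.py <<'E'
from h import *
D=np.load("top.npz"); f,W=D["f"].astype(int),D["W"]; S=np.load("side.npz"); fs,Ws=S["f"].astype(int),S["W"]
s=.64
def box(x0,y0,x1,y1,W=W):
    m=np.zeros(W.shape[:2],bool); m[int(y0*s):int(y1*s),int(x0*s):int(x1*s)]=1; return m
def fitc(P):
    A=np.c_[2*P,np.ones(len(P))]; q=np.linalg.lstsq(A,(P**2).sum(1),rcond=None)[0]; return q[:2],np.sqrt(q[2]+q[:2]@q[:2])
def rep(n,m,zlo,zhi,W=W):
    P=W[m&(W[...,2]>zlo)&(W[...,2]<zhi)]; 
    c,R=cv2.minEnclosingCircle(P[:,:2].astype(np.float32)); print(n,len(P),"enc",np.round(c,4),round(R,4),"med",np.round(np.median(P,0),4),"zmax",P[:,2].max().round(4))
z=W[...,2]
print("table z",np.nanmedian(W[box(300,350,600,400)],0),np.nanmedian(Ws[box(460,260,540,400)],0))
rep("cup",box(205,205,255,258),.04,.06); rep("pink",box(268,185,315,232),.035,.06); rep("green",box(220,268,268,312),.035,.06)
rep("bowl",box(140,285,210,350),.032,.05); rep("tin",box(590,350,630,400),.025,.05); rep("pot",box(625,235,690,290),.06,.09)
rep("jar",box(385,215,425,260),.04,.06)
rep("cupS",box(295,435,350,495),.04,.06,Ws);rep("greenS",box(365,425,410,480),.035,.06,Ws);rep("pinkS",box(280,385,325,432),.035,.06,Ws);rep("bowlS",box(380,485,455,560),.032,.05,Ws)
pm=(f[...,2]>f[...,0]+40)&box(455,230,520,285); rep("pad",pm,0,.03); print("padmean",W[pm].mean(0))
rm=box(345,140,580,310)&(z>.074)&(z<.086); P=W[rm][:,:2].astype(np.float32); rc=cv2.minAreaRect(P); print("rim",len(P),rc,np.round(cv2.boxPoints(rc),4).tolist())
lm=box(345,130,590,230)&(z>.1); L=W[lm]; L=L[np.isfinite(L).all(1)]; c=L.mean(0); n=np.linalg.svd(L-c,full_matrices=False)[2]; print("lid",len(L),c,n[2],"zmax",L[:,2].max())
km=box(395,270,460,312)&(z>.092); K=W[km]; print("latch",len(K),np.median(K,0),cv2.minAreaRect(K[:,:2].astype(np.float32)))
k2=W[km&(z>.112)]; print("knob",len(k2),k2.mean(0),k2[:,2].max())
sl=box(375,265,415,315)&(Ws[...,2]>.092); K=Ws[sl]; print("latchS",len(K),cv2.minAreaRect(K[:,:2].astype(np.float32))); k2=Ws[sl&(Ws[...,2]>.112)]; print(len(k2),k2.mean(0) if len(k2) else 0)
t=np.hstack([cv2.resize(f[150:205,245:300].astype(np.uint8),(400,400)),cv2.resize(fs[160:220,225:270].astype(np.uint8),(400,400))]); save("latch0",t)
E
python3 m.py
```

```text
table z [ 0.38431929 -0.15936303 -0.00109833] [ 3.19454487e-01 -1.22268924e-01 -1.57543002e-04]
cup 110 enc [0.6193 0.224 ] 0.0269 med [0.6207 0.226  0.0475] zmax 0.0526
pink 127 enc [0.6612 0.1192] 0.0271 med [0.6654 0.1205 0.0472] zmax 0.0514
green 131 enc [0.5193 0.1964] 0.0268 med [0.5198 0.2019 0.0474] zmax 0.0529
bowl 210 enc [0.4709 0.3135] 0.0424 med [0.4706 0.3273 0.0379] zmax 0.044
tin 221 enc [ 0.392  -0.4203] 0.0256 med [ 0.3919 -0.4199  0.0329] zmax 0.0373
pot 397 enc [ 0.5845 -0.4904] 0.0272 med [ 0.5839 -0.4881  0.0736] zmax 0.0784
jar 235 enc [ 0.6167 -0.076 ] 0.024 med [ 0.6142 -0.0767  0.0537] zmax 0.06
cupS 169 enc [0.6181 0.2218] 0.0285 med [0.6179 0.2258 0.0477] zmax 0.0536
greenS 216 enc [0.5202 0.1968] 0.0287 med [0.5212 0.1965 0.0462] zmax 0.0533
pinkS 203 enc [0.6614 0.1189] 0.0281 med [0.6619 0.1186 0.0449] zmax 0.0534
bowlS 307 enc [0.4707 0.3123] 0.0426 med [0.4721 0.2997 0.0386] zmax 0.0433
pad 536 enc [ 0.5883 -0.2173] 0.0354 med [ 0.5877 -0.217   0.0088] zmax 0.0139
padmean [nan nan nan]
rim 910 ((0.587240993976593, -0.14315496385097504), (0.2901405990123749, 0.17006318271160126), 79.797119140625) [[0.4778999984264374, -0.27090001106262207], [0.6452000141143799, -0.3009999990463257], [0.6966000199317932, -0.015399999916553497], [0.5292999744415283, 0.014700000174343586]]
lid 2973 [ 0.68131797 -0.16141731  0.16820161] [-0.96980811  0.17464167  0.17021316] zmax 0.2134372222027452
latch 205 [ 0.52228395 -0.10923393  0.10296461] ((0.5278042554855347, -0.1111537367105484), (0.08346079289913177, 0.03275923803448677), 73.40666961669922)
knob 20 [ 0.52806508 -0.07716009  0.12730901] 0.12980967922983372
latchS 130 ((0.5238533616065979, -0.10917653143405914), (0.08231417089700699, 0.03394142538309097), 80.6719741821289)
27 [ 0.52866009 -0.07525496  0.12226894]
```

View pics/latch0.png

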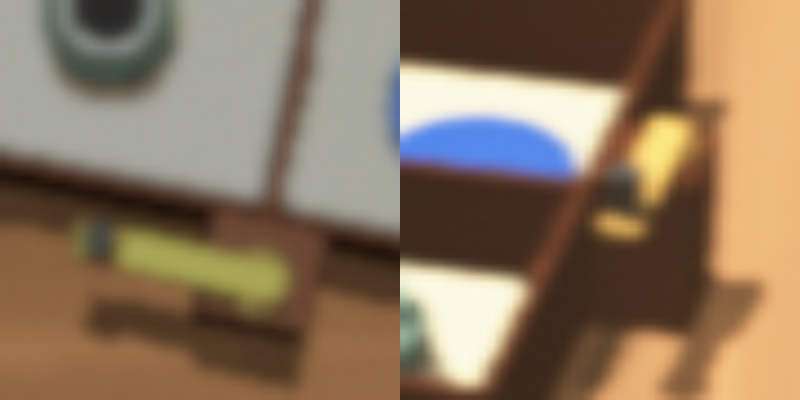

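The crops show the latch bar pointing along +y with the dark knob at its far end, at about (100,240) in the left half; its angle is close to 0. The case yaw is about -10.2° with its centre near (0.602,-0.147), and the pad is at (0.588,-0.217). Next I'll grasp the cup.

```bash
cat > cup1.py <<'E'
from h import *
cup=[.6187,.2229]; O=[180,0,-30]
p=r.read_state()["position"]
r.servo_line([p[0],p[1],.32],vel=.2)
r.reach(cup+[.30],O)
r.servo_line(cup+[.08],O,vel=.25)
r.gripper_to(.078)
print("thr",r.servo_line(cup+[.014],vel=.1,threshold=8))
r.gripper_to(.03,30)
s=r.read_state(); print(s["grip_width"],s["gripper_force"],s["position"])
r.servo_line(cup+[.06],vel=.08); r.servo_line(cup+[.27],vel=.2)
s=r.read_state(); print(s["grip_width"],s["gripper_force"],s["contact_force"],s["clock"])
f,W=cam("side"); save("grasp1",f)
E
python3 cup1.py
```

```text
thr False
0.052408195071379025 31.380977102608085 [0.61944072 0.22288162 0.01536079]
0.05213893958028859 31.523095043908143 [-0.56593627 -0.31905883 -2.04488464] 8.3083
```

View pics/grasp1.png

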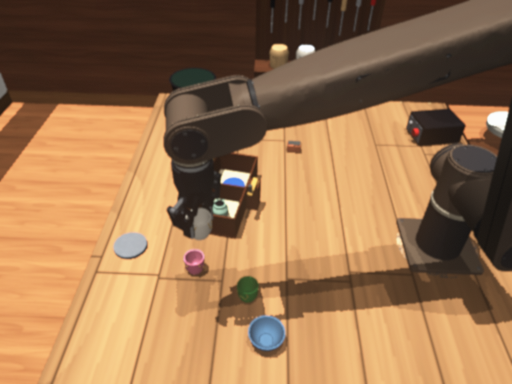

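The cup is held in the gripper at (200,220), and pink, green and the bowl are undisturbed. Now to place it.

```bash
cat > cup2.py <<'E'
from h import *
pad=[.5885,-.2172]; O=[180,0,-10.2]
r.reach(pad+[.27],O)
r.servo_line(pad+[.12],O,vel=.2); r.servo_line(pad+[.04],vel=.1); r.sleep(.3)
print("thr",r.servo_line(pad+[.020],vel=.012,threshold=2.5)); s=r.read_state(); print(s["position"],s["contact_force"])
r.gripper_to(.066); r.sleep(.2)
s=r.read_state(); print(s["grip_width"],s["position"],s["contact_force"])
r.servo_line(pad+[.10],vel=.1); r.servo_line(pad+[.30],vel=.25)
r.gripper_to(0,20)
f,W=cam("side"); save("place1",cv2.resize(f[100:260,160:330],(680,640))[:600]); print(r.read_state()["clock"])
E
python3 cup2.py
```

```text
thr True
[ 0.58845646 -0.21723197  0.02534358] [-0.27395331  1.17292588  4.08884106]
0.06641705438179912 [ 0.58728949 -0.21652472  0.02379365] [ 0.66304974 -0.33822753 -0.24371722]
16.3
```

View pics/place1.png

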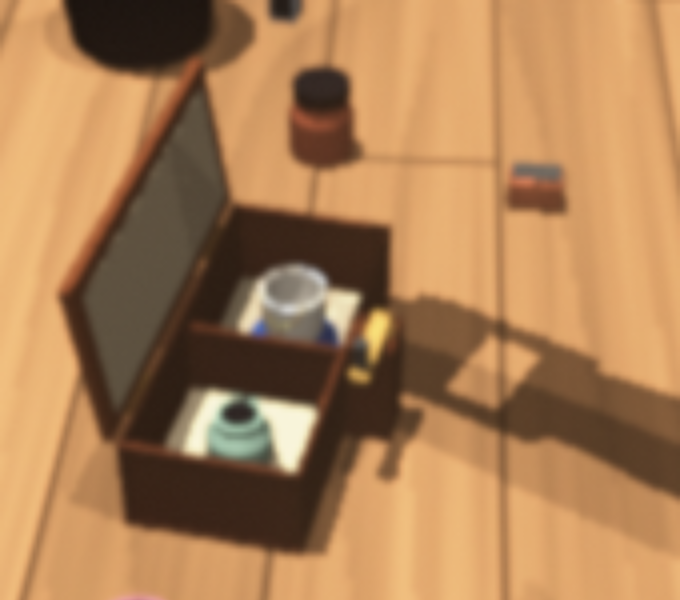

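The cup stands upright on the blue pad, at about (295,305) in the crop. Next is the lid.

```bash
cat > lid.py <<'E'
from h import *
th=np.radians(-10.2); ex=np.array([np.cos(th),np.sin(th)]); C=np.array([.602,-.147]); H=C+.066*ex; O=[180,0,-10.2]; d=.112; h=.012
def P(phi):
    L=.132 if phi>np.pi/2 else d
    x=-L*np.cos(phi)+.010*np.sin(phi)+h; z=.0805+d*np.sin(phi)+.010*max(np.cos(phi),0)-.012*min(1,np.sin(phi))
    return np.r_[H+x*ex,z]
a=P(1.95); a[:2]+=.015*ex
r.servo_line(np.r_[a[:2],.30],O,vel=.25); r.servo_line(a,vel=.2)
for phi in np.linspace(1.8,.12,13):
    t=r.servo_line(P(phi),vel=.06,threshold=25); s=r.read_state(); print(round(phi,2),t,np.round(s["contact_force"],1),s["position"].round(3))
    if t: break
else:
    q=P(0); q[2]=.084
    print(r.servo_line(q,vel=.025,threshold=12)); s=r.read_state(); print(s["position"],s["contact_force"])
print(s["clock"]); f,W=cam("side"); save("lid1",f)
E
python3 lid.py
```

```text
1.8 False [0.2 1.4 1.6] [ 0.718 -0.168  0.178]
1.66 False [-0.1 -0.1 -0.3] [ 0.7   -0.165  0.18 ]
1.52 False [1.  0.4 0.1] [ 0.683 -0.161  0.181]
1.38 False [ 0.1  0.1 -0.2] [ 0.667 -0.159  0.18 ]
1.24 False [-0.1  0.7 -0.2] [ 0.652 -0.156  0.178]
1.1 False [0.1 0.3 0.5] [ 0.637 -0.153  0.174]
0.96 False [ 0.5 -0.2 -0.4] [ 0.623 -0.151  0.168]
0.82 False [-0.5  0.1 -0.3] [ 0.61  -0.148  0.16 ]
0.68 False [-0.2  0.4  0.6] [ 0.598 -0.146  0.151]
0.54 False [ 0.9 -0.8 -0.7] [ 0.588 -0.144  0.14 ]
0.4 False [ 0.3 -0.2  0.4] [ 0.58  -0.143  0.128]
0.26 False [0.2 0.1 0.5] [ 0.574 -0.142  0.115]
0.12 False [0.3 0.5 0.6] [ 0.57  -0.141  0.102]
True
[ 0.56952037 -0.14128127  0.09058528] [-0.43738092  0.02513062  4.39679933]
24.0417
```

View pics/lid1.png

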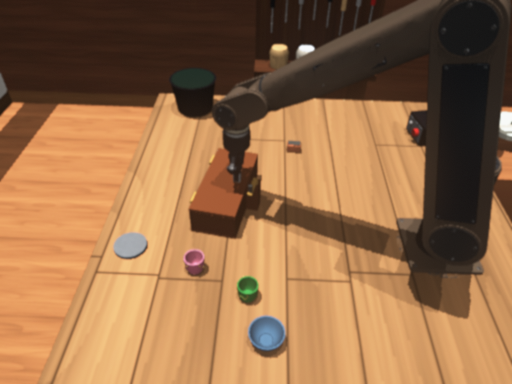

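The lid is shut, with contact at z=0.0906. I'll press it once more, then check the yaw path in IK and swing the latch.

```bash
cat > latch.py <<'E'
from h import *
th=np.radians(-10.2); R=np.array([[np.cos(th),-np.sin(th)],[np.sin(th),np.cos(th)]]); V=np.array([.602,-.147])+R@[-.088,0]
p=r.read_state()["position"]
r.servo_line([p[0],p[1],.083],vel=.02,threshold=15); r.sleep(.2); print(r.read_state()["position"],r.read_state()["contact_force"])
r.servo_line([p[0],p[1],.20],vel=.2)
def P(a,off=.018,z=.111):
    k=np.array([np.sin(a),np.cos(a)])*.055-off*np.array([np.cos(a),-np.sin(a)]); return np.r_[V+R@k,z],[180,0,-10.2-np.degrees(a)]
print([r.solve_ik(*P(a)) is not None for a in(-.1,.8,1.6)])
q,o=P(-.1,.035,.2); r.reach(q,o); q[2]=.111; r.servo_line(q,o,vel=.15)
for a in np.r_[np.linspace(0,1.5,11)]:
    q,o=P(a); t=r.servo_line(q,o,vel=.05,threshold=12)
    if t: break
print(a,t)
q,o=P(1.7); t=r.servo_line(q,P(1.5)[1],vel=.015,threshold=5); r.sleep(.2)
s=r.read_state(); print("end",t,s["position"],s["contact_force"],s["clock"])
k=s["position"][:2]-V; print("case frame",R.T@k)
q,o=P(1.45,.04); r.servo_line(q,P(1.5)[1],vel=.1); r.servo_line(np.r_[q[:2],.25],vel=.2)
r.reach([.42,.15,.35],[180,0,-60]); print(r.read_state()["clock"])
f,W=cam("top"); save("end1",cv2.resize(f[80:260,80:450],(800,389)))
z=W[...,2]; m=(z>.112)&(z<.135)&(abs(W[...,0]-.56)<.05)&(abs(W[...,1]+.13)<.06); K=W[m]; print("knob",len(K),R.T@(K.mean(0)[:2]-V))
m=(z>.08)&(z<.096)&(abs(W[...,0]-.6)<.08)&(abs(W[...,1]+.147)<.15);L=W[m];A=np.linalg.lstsq(np.c_[L[:,:2],np.ones(len(L))],L[:,2],rcond=None)[0]; print("lid plane",A,np.median(L[:,2]))
E
python3 latch.py
```

```text
[ 0.56957214 -0.14130462  0.0905471 ] [ 0.20342379 -0.51453853  3.04586623]
[True, True, False]Traceback (most recent call last):
  File "latch.py", line 11, in <module>
    q,o=P(a); t=r.servo_line(q,o,vel=.05,threshold=12)
                ~~~~~~~~~~~~^^^^^^^^^^^^^^^^^^^^^^^^^^
workcell.IKError: the arm cannot follow that straight line within its joint ranges
```

```bash
python3 - <<'E'
s=open('latch.py').read().split('\n')
i=[k for k,l in enumerate(s) if l.startswith('def P')][0]
s=s[:3]+s[i:]   # drop the lid press
s='\n'.join(s).replace('off=.018','off=.022').replace('-10.2-np.deg','79.8-np.deg')
s=s.replace('p=r.read','',1) if 0 else s
s=s.replace('q,o=P(-.1,.035,.2); r.reach(q,o)','''st=r.read_state(); p=st["position"]; k=R.T@(p[:2]-V); ang=np.arctan2(*k)+np.arctan2(.018,.055); print("latch now",ang,st["qpos"][5],st["tool_rot"])
q,o=P(ang-.15,.035); r.servo_line(q,st["tool_rot"],vel=.1); r.servo_line(np.r_[q[:2],.2],vel=.2)
q,o=P(ang-.1,.04,.2); r.reach(q,o)''').replace('np.linspace(0,1.5,11)','np.linspace(ang,1.5,7)').replace('[180,0,-60]','[180,0,0]')
open('latch2.py','w').write(s)
E
cat latch2.py | head -14; python3 latch2.py
```

```text
from h import *
th=np.radians(-10.2); R=np.array([[np.cos(th),-np.sin(th)],[np.sin(th),np.cos(th)]]); V=np.array([.602,-.147])+R@[-.088,0]
p=r.read_state()["position"]
def P(a,off=.022,z=.111):
    k=np.array([np.sin(a),np.cos(a)])*.055-off*np.array([np.cos(a),-np.sin(a)]); return np.r_[V+R@k,z],[180,0,79.8-np.degrees(a)]
print([r.solve_ik(*P(a)) is not None for a in(-.1,.8,1.6)])
st=r.read_state(); p=st["position"]; k=R.T@(p[:2]-V); ang=np.arctan2(*k)+np.arctan2(.018,.055); print("latch now",ang,st["qpos"][5],st["tool_rot"])
q,o=P(ang-.15,.035); r.servo_line(q,st["tool_rot"],vel=.1); r.servo_line(np.r_[q[:2],.2],vel=.2)
q,o=P(ang-.1,.04,.2); r.reach(q,o); q[2]=.111; r.servo_line(q,o,vel=.15)
for a in np.r_[np.linspace(ang,1.5,7)]:
    q,o=P(a); t=r.servo_line(q,o,vel=.05,threshold=12)
    if t: break
print(a,t)
q,o=P(1.7); t=r.servo_line(q,P(1.5)[1],vel=.015,threshold=5); r.sleep(.2)
[True, True, True]
latch now 1.3467404543025403 156.2771170824472 [ 1.79990774e+02 -1.36064097e-03 -8.73141397e+01]
1.5 False
end True [ 0.57260908 -0.12277564  0.10951976] [ 1.0906258   0.10261568 -0.26135581] 36.1417
case frame [0.05478382 0.01863682]
38.5833
knob 22 [0.05584368 0.00094945]
lid plane [-0.00240977  0.00111037  0.09097218] 0.08943154577293339
```

View pics/end1.png

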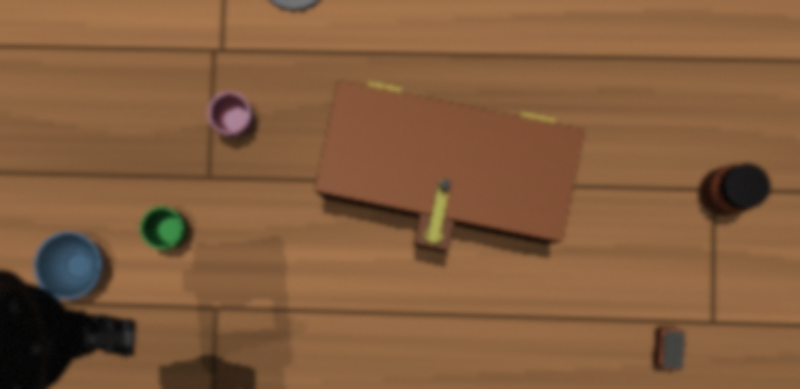

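The lid is shut, the latch lies across it, and the other objects are undisturbed. I'll give the latch one firmer confirming push to be sure it is at its stop, then retreat.

```bash
python3 - <<'E'
from h import *
src=open('latch2.py').read().split('\n'); exec('\n'.join(src[1:5]))
q,o=P(1.45,.035,.25); o=P(1.5)[1]; r.reach(q,o); r.servo_line(np.r_[q[:2],.111],vel=.2)
r.servo_line(P(1.5,.024)[0],vel=.08,threshold=12)
t=r.servo_line(P(1.75)[0],vel=.02,threshold=10); s=r.read_state(); print(t,R.T@(s["position"][:2]-V),s["contact_force"])
q=P(1.45,.045)[0]; r.servo_line(q,vel=.1); r.servo_line(np.r_[q[:2],.30],vel=.2); r.sleep(.3)
f,W=cam("side"); save("end2",f); print(r.read_state()["clock"])
E
```

```text
True [0.05593149 0.01855176] [0.81737287 1.90853663 2.33589098]
43.5417
```

View pics/end2.png

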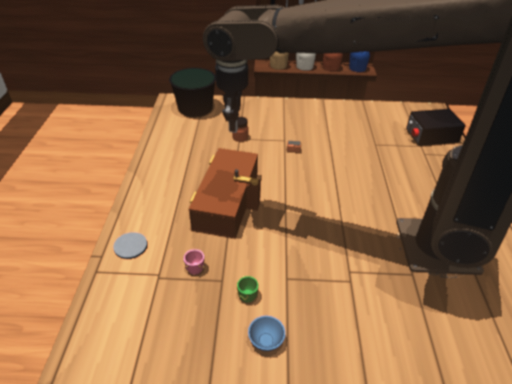

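It stopped at the same place (18.6 mm), so the latch is at its stop. The picture shows the lid shut, the latch across it at (245,180), and the robot clear.

```bash
python3 -c "
from workcell import r
print(r.close_job())"
```

```text
the job is handed in; nothing more can be done
None
```

The cup was set gently on the pad, the lid is shut, the latch is across at its stop, nothing else was disturbed, and the job was handed in at about 44 s of the 69 s allowed.

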